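# Shut and lock the test console

### The arm

A 6-joint arm with a two-finger parallel gripper is mounted at the origin on the work surface. World frame = base frame: x ahead of the robot, y to its left, z up, the work surface at z = 0. Lengths are in m, angles in degrees, forces in N, time in s.
With the tool pointing down it reaches from about 0.4 to 0.825 m from the base axis. Payload 7 kg.
Tool frame: the origin (TCP) lies on the centre line of the jaws, within the pads' length; the fingertips stand 22 mm ahead of it and the grasp point (between the pads) lies 3 mm ahead of it; z points along the fingers, y is the line along which they close (so a half turn about z gives the same grasp; the last joint's range is limited). The gripper opens to 88 mm and grips with 3 to 60 N. Pads are 19 mm wide; open, the fingers measure 130 mm over their backs; the gripper's body (78 mm by 193 mm) begins 47 mm behind the grasp point.
Start: joints at [-49.842, 20.546, 0.682, 0, -70.136, -16.507], TCP at [0.271, -0.618, 0.249] pointing down, gripper open.
Joint ranges: [-176.03, 176.03], [-82.01, 121.73], [-58.28, 71.71], [-173.87, 95.51], [-174.79, -0.11], [-173.66, 173.66]. Speed limits (degrees/s): [136.94, 136.94, 172.46, 180, 180, 180].

### API

Orientations are given as [roll, pitch, yaw] about the fixed x, y, z axes, in that order (R = Rz(yaw) Ry(pitch) Rx(roll)).
In Python, from plant import get_state, cams, r gives the robot as it stands.
- The arm moves only by the tool apply_moves, never from a script. Its argument "targets" is a list of rows, each an object with "dp": the shift along the world's x, y, z in m, a list of three; "yaw": the turn about the world's z in degrees. In form: [{"dp": [x, y, z], "yaw": yaw}, ...]. A call has 1 to 20 rows; each row is the pose to reach, as a shift and turn from the pose commanded when the call began; what a row does not reach only later rows make up. A row lasts 1/12 s, in which the tool goes at most 41.7 mm and 7.16 degrees, less where a joint would pass 70% of its speed; a pose out of reach is approached as far as the arm can. A call with a gripper value outside its range is refused whole. "grip" is the gripper command: -1 is fully open, 1 is shut, values between are in proportion, set as the call begins (left out, the last holds). The fingers move at their own pace and stop on an object; "squeeze" is the grip in N (left out, the last holds). Time passes only in rows, so rows that repeat a pose let the fingers close. It gives the time, the measured TCP pose, the force, the opening and the grip force at its end, in the units of the state.
- get_state(): the state, without advancing time (a new reading comes with each control period).
- cams.capture(name): name is "scene" or "top"; returns a dict with "image" (480x640x3 uint8, red, green, blue), "range_z" (480x640 float32, m along the optical axis (not along the pixel's ray), 0 where there is no reading), "fx", "fy", "cx", "cy" (pixels), "R" (3x3) and "t" (3): a world point X has camera coordinates R X + t. Camera axes: x right, y down, z forward; pixel columns grow to the right and rows downward; lengths in m; the calibration is good to about 2 mm. A picture is of the moment at which its call begins.
- r.close_job(): hands the job in; it is judged then, once.
The state is a dict: "time_s": time; "joints": joint angles; "qd": joint speeds; "joint_torque": joint torques, N m; "tcp_pos": TCP position; "eef_rot": TCP orientation; "contact_force": force on the tool from outside, world axes, zero at the start; "moment": the same for the moment, N m; "gripper_width": finger opening in m; "gripper_force": force on a finger pad.
Only numpy, scipy, OpenCV 4.12 (cv2) and the standard library are available. Lean on these libraries where they do the work, as an engineer would, in place of code of your own. Each camera call takes 0.05 s, during which the arm holds its last target. There are 200 camera calls.

### The job

The repaired test console stands open: swing its blue cover shut. Then take the red service key from its black block, fit it into the slot of the lock on the cover (press and turn it until it drops fully in) and turn it clockwise as far as it goes, so that the cover is locked. Leave the key fully home in the lock, the cover shut, and the other things on the bench where they are.

Things in the scene. Friction and masses are not known exactly. Their poses are not given: they have to be found in the camera images.
- console: Grey sloping test console, fixed on the bench, 240 mm deep (x), 260 mm wide (y), 110 mm high in front and 215 mm at the back, open on top, low front towards the robot (its -x). Origin: centre of its underside; z up.
- cover (a joint): Angle (rad) of the blue cover, a plate 240 mm long, 260 wide, 8 thick, hinged along the console's high rear edge. 0 = shut (then it slopes at 25 degrees, low side to the robot, on a stop); grows to 1.3 as its low edge is lifted. Stiff hinge: it stays where it is left and takes about 1 to 3 N at its free edge to push shut.
- cover_hinge (a point): Point on the hinge line, middle of the cover's width, level with its outer face; the hinge axis lies 8 mm under it. Axes move with the cover: x along the face from free edge to hinge, y along the hinge line (the console's y), z out of the outer face. Shut, x rises at 25 degrees above the console's x.
- cover_edge (a point): Middle of the cover's free edge, on its outer face, 240 mm from cover_hinge along that point's -x; same axes. The face round it is bare for 35 mm towards the hinge.
- lock (a joint): Angle (rad) of the brass lock plug, turning in a dark bezel (60 mm across, 3 mm lower than the plug) on the cover. 0 = slot parallel to the hinge; grows clockwise, looking at the face, to a stop at 1.571 (locked: slot up the slope, at the white marks). Stays where it is left; takes 0.15 N m to turn, more than a key pressed on its face with 10 N drags.
- lock_face (a point): Centre of the slot's mouth on the plug's face, 22 mm above the cover's face, 175 mm from cover_hinge along its -x, on the middle line. Turns with the plug: x along the slot (two red lines), z straight out of the face (cover shut: 25 degrees from vertical, leaning to the robot). Slot 23 mm long, 8 wide, 18 deep, with a 3 mm 45-degree funnel round its mouth (29 x 14 at the face).
- key: Service key, 60 g, loose, upright in its block at first. Origin: centre of the blade's lower end; z up the shank, x along the blade's width. Blade 20 (x) by 5 (y) mm, 16 long; then a collar 36 across, 4 thick; shank 10 thick; red handle 40 (x) by 14 (y) mm, at z 44 to 72. Fits the slot either way round (half turn). Fully home, its collar lies on the plug's face, its origin 16 mm below it.
- key_block: Black block, fixed, 70 x 70 x 25 mm, holding the key's blade in a slot in its middle, with the key's collar resting on its top. Origin: centre of its underside; x along the slot. It stands to the right or left of the console, changing places with a yellow parts tray (90 x 120 x 30 mm).
- mug: White mug, 80 mm across, 95 mm high, a bystander; origin under its centre.
- solder_spool: Spool of wire solder with black flanges, 60 mm across, 48 mm high, a bystander; origin under its centre.
- screwdriver: Screwdriver lying on the bench, a bystander.
- multimeter: Yellow multimeter, 160 x 80 x 35 mm, a bystander; origin under its centre.
- tape_roll: Blue roll of tape, 84 mm across, 20 mm high, a bystander; origin under its centre.
- flux_jar: Small amber jar, 50 mm across, 50 mm high, a bystander; origin under its centre.
Things that resemble listed ones, but are neither listed nor needed, are in the scene too. Leave any purple or turquoise look-alike of the key alone.

How it is judged (in metres and radians):
On the way, in this order (a step that is already met when the one before it is completed fails the run):
1. the cover is swung shut (value of joint cover below 0.04 rad and distance between key and lock_face above 0.03 m), for 0.2 s.
2. with the cover shut, the key has dropped fully into the slot of the lock, which is not yet turned home (value of joint cover below 0.04 rad and z of key in the frame of lock_face below -0.013 m and distance between key and lock_face below 0.021 m and angle between the z axis of key and the z axis of lock_face, either way round below 0.2 rad and value of joint lock below 1.2 rad), for 0.05 s.
3. the key, fully in, has turned the lock clockwise to its stop (value of joint cover below 0.04 rad and z of key in the frame of lock_face below -0.013 m and distance between key and lock_face below 0.021 m and angle between the z axis of key and the z axis of lock_face, either way round below 0.2 rad and value of joint lock above 1.4 rad), for 0.2 s.
At the end, for the whole second after the job is handed in: The cover is shut (within 0.04 rad), the lock is turned clockwise to its stop (beyond 1.4 of 1.571 rad), and the key rests fully home in the slot (blade at least 13 of 16 mm in, upright on the face within 0.2 rad), let go and still (all of step 3 and linear speed of key below 0.02 m/s); the robot touches nothing.
It fails at once if a bystander is moved more than 30 mm (distance of any of mug, solder_spool, screwdriver, multimeter, tape_roll, flux_jar from where it was at the start of the episode above 0.03 m).
It also fails if it takes over 66 s, if anything falls off the work surface, if the arm or the gripper's body presses on something with over 40 N, if the wrist force passes 120 N, or if a joint passes its speed limit or range.

## Working session

There is one attempt and no reset: what is moved stays moved. The work goes in short steps, Python scripts to look and compute and a tool call to move; the robot and the scene stay as the last step left them, time stands still between calls to the robot, and variables do not carry over. Pictures are saved under pics/ and viewed, at most 10 in all, crops included, and the job is handed in when it is done.

Besides the shell and the picture viewer there is one more tool, called after ">>>" by a JSON object that holds its "name" and its "arguments", one argument or row to a line. apply_moves: Moves the arm, as the interface text tells. Its arguments: {"type":"object","properties":{"targets":{"type":"array","items":{"type":"object","properties":{"dp":{"type":"array","items":{"type":"number"}},"yaw":{"type":"number"}}}},"grip":{"type":"number"},"squeeze":{"type":"number"}},"required":["targets"]}

```bash
ls; mkdir -p pics; cat > h.py <<'E'
import numpy as np, cv2
from plant import get_state, cams, r
def cap(n):
    c=cams.capture(n); return c
def save(c,f): cv2.imwrite('pics/'+f, cv2.cvtColor(c['image'],cv2.COLOR_RGB2BGR))
def cloud(c):
    z=c['range_z']; v,u=np.mgrid[0:480,0:640]
    P=np.stack([(u-c['cx'])/c['fx']*z,(v-c['cy'])/c['fy']*z,z],-1)
    W=(P-c['t'])@c['R']; W[z==0]=np.nan
    return W
E
python3 - <<'E'
from h import *
for n in ['scene','top']:
    c=cap(n); save(c,n+'0.png'); np.savez('/tmp/'+n+'0.npz',W=cloud(c),image=c['image'])
    print(n,-np.array(c['R']).T@c['t'],c['fx'])
s=get_state(); print(s)
E
```

```text
pics
scene [ 1.40490332 -0.66979495  0.79904676] 439.731821788114
top [0.43059012 0.00892317 1.28205186] 474.8653070296202
{'time_s': 0.1, 'joints': array([-4.98436488e+01,  2.05883625e+01,  6.37673592e-01, -1.64858994e-02,
       -7.01362353e+01, -1.65070278e+01]), 'qd': array([-0.0133504 , -0.01297389,  0.16805136,  0.11248573, -0.04225435,
        0.02214964]), 'joint_torque': array([-1.54859819e-03, -5.84162307e+01,  2.93747646e+01,  7.01549158e+00,
        1.01509859e-02, -7.19236323e-05]), 'tcp_pos': array([ 0.27057104, -0.61794506,  0.2476984 ]), 'eef_rot': array([ 1.79912255e+02, -9.84040672e-03, -1.56356282e+02]), 'contact_force': array([-0.21936125, -0.12028466,  0.27704291]), 'moment': array([0.01058521, 0.05155831, 0.0035236 ]), 'gripper_force': 0.0, 'gripper_width': 0.08787199500989559}
```

View pics/scene0.png

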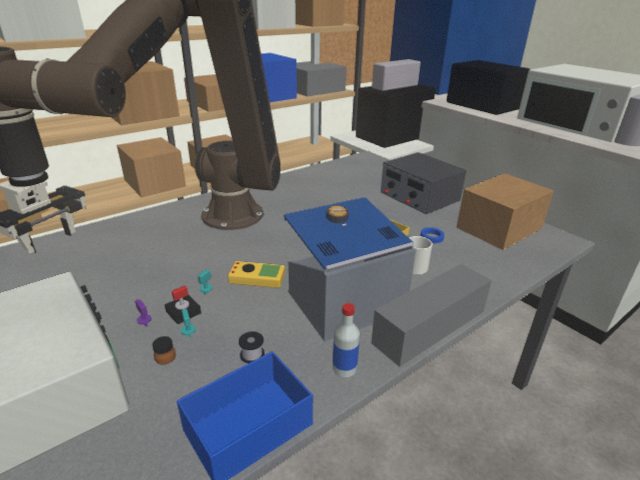

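View pics/top0.png

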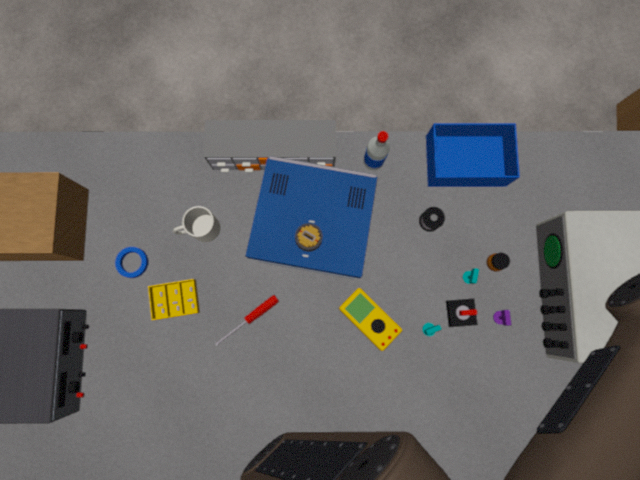

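The scene view shows the console with a partly raised blue cover and the lock at about (338,212). The top view shows the lock at (309,237). The red key is in its black block at (463,312), with turquoise look-alikes at (472,275) and (431,328) and a purple one at (502,317). Next I'll measure these.

```bash
python3 - <<'E'
from h import *
for n,box in [('top',(240,150,385,285)),('scene',(280,195,415,265))]:
    d=np.load(f'/tmp/{n}0.npz'); W=d['W']; im=d['image'].astype(int)
    x0,y0,x1,y1=box; m=np.zeros((480,640),bool); m[y0:y1,x0:x1]=1
    R,G,B=im[...,0],im[...,1],im[...,2]
    b=m&(B>R+40)&(B>G+20)&np.isfinite(W[...,0]); P=W[b]
    for _ in range(4):
        c=np.median(P,0) if _==0 else P.mean(0); nrm=np.linalg.svd(P-c,full_matrices=False)[2][2]; nrm*=np.sign(nrm[2]); P=P[abs((P-c)@nrm)<.012/(1+_)]
    print(n,'cover n',nrm,'tilt',np.degrees(np.arccos(nrm[2])),'c',c,len(P), 'az',np.degrees(np.arctan2(-nrm[1],-nrm[0])))
    mm=b.astype(np.uint8); r_=cv2.minAreaRect((P@np.eye(3)[:,:2]*1000).astype(np.float32)); print('rect',r_, cv2.boxPoints(r_), 'zrange',np.percentile(P[:,2],[1,99]))
    for p in cv2.boxPoints(r_): 
        q=p/1000; print(np.round([*q, c[2]-((q-c[:2])@nrm[:2])/nrm[2]],4))
    # lock plug: points above plane
    h=(W-c)@nrm; L=m&(h>.012)&(h<.035); print('plug',np.nanmean(W[L],0),np.median(h[L]),L.sum())
    L=m&(h>.018)&(h<.035);print('plug18',W[L].mean(0),np.median(h[L]),L.sum())
d=np.load('/tmp/top0.npz')
for n,box in [('top',(440,290,490,335)),('scene',(160,280,205,325))]:
    d=np.load(f'/tmp/{n}0.npz'); W=d['W']; im=d['image'].astype(int);R,G,B=im[...,0],im[...,1],im[...,2]
    x0,y0,x1,y1=box; m=np.zeros((480,640),bool); m[y0:y1,x0:x1]=1
    k=m&(R>G+60)&(R>B+60); P=W[k]; print(n,'key',len(P),np.median(P,0),P[:,2].min(),P[:,2].max())
    P=P[P[:,2]>.07]
    print(cv2.minAreaRect((P[:,:2]*1000).astype(np.float32)))
    bl=m&(R<60)&(W[...,2]>.015)&(W[...,2]<.035); P=W[bl]; print('block',len(P),P.mean(0),cv2.minAreaRect((P[:,:2]*1000).astype(np.float32)))
for n in ['top','scene']:
    im=cv2.cvtColor(np.load(f'/tmp/{n}0.npz')['image'],cv2.COLOR_RGB2BGR)
    a=(285,212,335,262) if n=='top' else (312,190,362,240); k=(435,287,485,337) if n=='top' else (155,275,205,325)
    t=[cv2.resize(im[q[1]:q[3],q[0]:q[2]],(400,300) if 0 else (290,290),interpolation=cv2.INTER_CUBIC) for q in (a,k)]
    cv2.imwrite(f'/tmp/c_{n}.png',np.hstack(t))
cv2.imwrite('pics/crop.png',np.vstack([cv2.imread('/tmp/c_top.png'),cv2.imread('/tmp/c_scene.png')]))
E
```

```text
top cover n [ 0.11125024 -0.02195462  0.99354989] tilt 6.5111096057066735 c [0.65319444 0.00698534 0.23549518] 9051 az 168.83644228562636
rect ((652.8751220703125, 9.634994506835938), (259.20648193359375, 236.3093719482422), 79.42313385009766) [[ 512.9387   -96.07841]
 [ 745.23303 -139.45404]
 [ 792.8115   115.3484 ]
 [ 560.5172   158.72403]] zrange [0.22144205 0.24981034]
[ 0.5129 -0.0961  0.2489]
[ 0.7452 -0.1395  0.222 ]
[0.7928 0.1153 0.2223]
[0.5605 0.1587 0.2492]
plug [0.60180382 0.01855819 0.26145435] 0.019896395503483565 538
plug18 [0.60300981 0.01767877 0.26244656] 0.020724878016732846 409
scene cover n [ 0.11054771 -0.02069251  0.99365539] tilt 6.457585111814558 c [ 0.66360097 -0.00168358  0.23638541] 4432 az 169.3979641627892
rect ((653.406494140625, 8.938400268554688), (260.61492919921875, 237.95298767089844), 78.82234954833984) [[ 511.42657  -95.83344]
 [ 744.8658  -141.96103]
 [ 795.3864   113.71024]
 [ 561.9472   159.83783]] zrange [0.22394532 0.25135353]
[ 0.5114 -0.0958  0.2514]
[ 0.7449 -0.142   0.2244]
[0.7954 0.1137 0.2241]
[0.5619 0.1598 0.2511]
plug [0.60771218 0.01586625 0.26239696] 0.019553790741685922 258
plug18 [0.60548544 0.01760643 0.26391822] 0.020283318096878077 195
top key 92 [nan nan nan] nan nan
((438.31292724609375, -381.155029296875), (12.88713550567627, 39.36286926269531), 4.12572717666626)
block 457 [ 0.43761059 -0.37823401  0.02369063] ((438.01849365234375, -382.5024719238281), (66.42621612548828, 70.68578338623047), 4.4865336418151855)
scene key 150 [nan nan nan] nan nan
((439.44598388671875, -383.09063720703125), (20.14882469177246, 37.57502365112305), 0.16923125088214874)
block 322 [ 0.44712486 -0.38443306  0.0249875 ] ((436.462158203125, -355.1722412109375), (74.16852569580078, 127.03194427490234), 7.131360054016113)
```

View pics/crop.png

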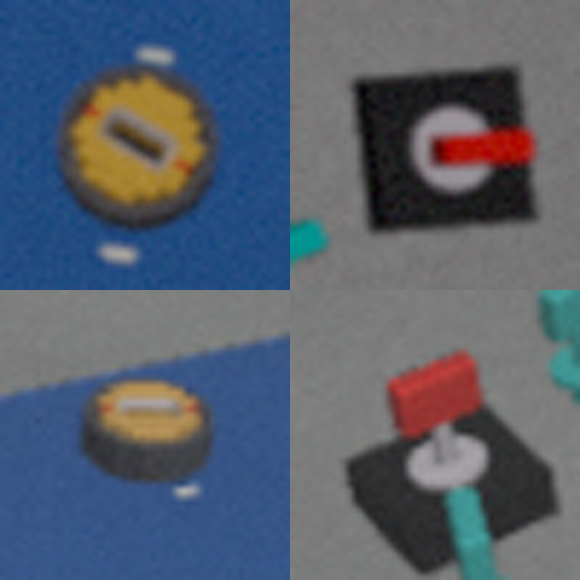

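The crop shows the slot turned about 18° clockwise from the hinge direction, and the key's handle lies along azimuth ~94°. The cover is open about 0.55 rad. I'll shut the cover first.

>>> {"name": "apply_moves", "arguments": {
  "targets": [
    {"dp":[0,0,0.04],"yaw":0},
    {"dp":[0,0,0.08],"yaw":0},
    {"dp":[0,0,0.12],"yaw":0},
    {"dp":[0.03,0.03,0.13],"yaw":-7},
    {"dp":[0.283,0.646,0.13],"yaw":-34.5},
    {"dp":[0.283,0.646,0.13],"yaw":-34.5},
    {"dp":[0.283,0.646,0.13],"yaw":-34.5},
    {"dp":[0.283,0.646,0.13],"yaw":-34.5},
    {"dp":[0.283,0.646,0.13],"yaw":-34.5},
    {"dp":[0.283,0.646,0.13],"yaw":-34.5},
    {"dp":[0.283,0.646,0.13],"yaw":-34.5},
    {"dp":[0.283,0.646,0.13],"yaw":-34.5},
    {"dp":[0.283,0.646,0.13],"yaw":-34.5},
    {"dp":[0.283,0.646,0.13],"yaw":-34.5},
    {"dp":[0.283,0.646,0.13],"yaw":-34.5},
    {"dp":[0.283,0.646,0.13],"yaw":-34.5},
    {"dp":[0.283,0.646,0.13],"yaw":-34.5},
    {"dp":[0.283,0.646,0.13],"yaw":-34.5},
    {"dp":[0.283,0.646,0.13],"yaw":-34.5},
    {"dp":[0.283,0.646,0.13],"yaw":-34.5}
  ],
  "grip": 1
}}

```text
time_s: 1.77
tcp_pos: [0.5501, 0.0209, 0.3786]
eef_rot: [180.0, -0.0, 169.2]
contact_force: [0.4, -0.2, -0.2]
gripper_width: 0.0005
gripper_force: 0.0
```

>>> {"name": "apply_moves", "arguments": {
  "targets": [
    {"dp":[0,0,-0.04],"yaw":0},
    {"dp":[0,0,-0.08],"yaw":0},
    {"dp":[0,0,-0.1],"yaw":0},
    {"dp":[-0.001,0,-0.115],"yaw":0},
    {"dp":[0,0,-0.13],"yaw":0},
    {"dp":[0.001,0,-0.145],"yaw":0},
    {"dp":[0.003,0,-0.16],"yaw":0},
    {"dp":[0.005,-0.001,-0.175],"yaw":0},
    {"dp":[0.007,-0.001,-0.19],"yaw":0},
    {"dp":[0.009,-0.002,-0.2],"yaw":0},
    {"dp":[0.011,-0.002,-0.21],"yaw":0},
    {"dp":[0.013,-0.002,-0.22],"yaw":0},
    {"dp":[0.014,-0.002,-0.225],"yaw":0},
    {"dp":[0.014,-0.002,-0.229],"yaw":0},
    {"dp":[0.014,-0.002,-0.231],"yaw":0}
  ]
}}

```text
time_s: 3.02
tcp_pos: [0.5645, 0.0165, 0.1514]
eef_rot: [-180.0, 0.1, 169.2]
contact_force: [-20.6, 1.7, 45.7]
gripper_width: 0.0003
gripper_force: 25.5
```

>>> {"name": "apply_moves", "arguments": {
  "targets": [
    {"dp":[0,0,0.01],"yaw":0},
    {"dp":[0,0,0.04],"yaw":0},
    {"dp":[0,0,0.08],"yaw":0},
    {"dp":[-0.03,0,0.12],"yaw":0},
    {"dp":[-0.03,-0.03,0.15],"yaw":7},
    {"dp":[-0.13,-0.408,0.152],"yaw":15.2},
    {"dp":[-0.13,-0.408,0.152],"yaw":15.2},
    {"dp":[-0.13,-0.408,0.152],"yaw":15.2},
    {"dp":[-0.13,-0.408,0.152],"yaw":15.2},
    {"dp":[-0.13,-0.408,0.152],"yaw":15.2},
    {"dp":[-0.13,-0.408,0.152],"yaw":15.2},
    {"dp":[-0.13,-0.408,0.152],"yaw":15.2},
    {"dp":[-0.13,-0.408,0.152],"yaw":15.2},
    {"dp":[-0.13,-0.408,0.152],"yaw":15.2},
    {"dp":[-0.13,-0.408,0.152],"yaw":15.2},
    {"dp":[-0.13,-0.408,0.152],"yaw":15.2}
  ],
  "grip": -0.36,
  "squeeze": 6
}}

```text
time_s: 4.35
tcp_pos: [0.4329, -0.3952, 0.2994]
eef_rot: [-179.9, -0.0, -175.9]
contact_force: [-0.5, 0.1, 0.1]
gripper_width: 0.0595
gripper_force: 0.0
```

```bash
cat > cov.py <<'E'
from h import *
def cover(n,box):
    c0=cap(n);W=cloud(c0); im=c0['image'].astype(int)
    x0,y0,x1,y1=box; m=np.zeros((480,640),bool); m[y0:y1,x0:x1]=1
    R,G,B=im[...,0],im[...,1],im[...,2]
    P=W[m&(B>R+40)&(B>G+20)&np.isfinite(W[...,0])]
    for i in range(4):
        c=np.median(P,0) if i==0 else P.mean(0); nrm=np.linalg.svd(P-c,full_matrices=False)[2][2]; nrm*=np.sign(nrm[2]); P=P[abs((P-c)@nrm)<.012/(1+i)]
    u=np.array([-nrm[0],-nrm[1]]);u/=np.hypot(*u)
    x=np.array([*(u*nrm[2]),np.hypot(nrm[0],nrm[1])]); y=np.cross(nrm,x)
    rc=cv2.minAreaRect((np.c_[(P-c)@x,(P-c)@y]*1000).astype(np.float32))
    print(n,'tilt',np.degrees(np.arccos(nrm[2])),'az',np.degrees(np.arctan2(u[1],u[0])),rc)
    ctr=c+x*rc[0][0]/1000+y*rc[0][1]/1000
    print('lock_face pred',ctr-.055*x+.022*nrm)
    h=(W-c)@nrm; L=m&(h>.018)&(h<.030); print('plug18',W[L].mean(0),np.median(h[L]))
    # brass plug bbox centre in face plane
    br=m&(R>B+40)&np.isfinite(h)&(h>.01); q=np.c_[(W[br]-c)@x,(W[br]-c)@y]; cc,rr=cv2.minEnclosingCircle((q*1000).astype(np.float32)); print('brass',c+x*cc[0]/1000+y*cc[1]/1000+np.median(h[br])*nrm,rr)
    return c0
E
python3 - <<'E'
from cov import *
c=cover('top',(235,140,390,300)); save(c,'top1.png')
d=cover('scene',(270,190,420,290)); save(d,'scene1.png')
s=get_state(); print(s['joints'],s['tcp_pos'],s['eef_rot'])
im=cv2.imread('pics/top1.png'); sc=cv2.imread('pics/scene1.png')
cv2.imwrite('pics/c1.png',np.hstack([cv2.resize(im[210:270,280:340],(400,400),interpolation=cv2.INTER_CUBIC),cv2.resize(sc[200:260,310:370],(400,400),interpolation=cv2.INTER_CUBIC)]))
E
```

```text
top tilt 24.81131109907443 az -10.081203269208508 ((-5.002143859863281, -1.7117919921875), (258.73260498046875, 237.1800994873047), 89.66816711425781)
lock_face pred [0.601519   0.01865253 0.16700895]
plug18 [0.6039721  0.0185826  0.16715062] 0.020836125262925748
brass [0.60317345 0.01834569 0.16657441] 26.412221908569336
scene tilt 24.884734986158456 az -10.365008206639663 ((-9.065765380859375, 11.115676879882812), (252.7038116455078, 231.03736877441406), 89.40925598144531)
lock_face pred [0.60619474 0.0146035  0.17202922]
plug18 [0.31940003 0.29179147 0.019817  ] 0.023205273600727418
brass [0.44443251 0.30173356 0.07390854] 366.413330078125
[-2.29815980e+01  1.04323318e+01 -6.49944108e+00 -1.35933238e-03
 -7.30575053e+01 -6.28027616e+01] [ 0.43376908 -0.39228641  0.29939437] [-1.79996256e+02  1.01307664e-02 -1.75784755e+02]
```

View pics/c1.png

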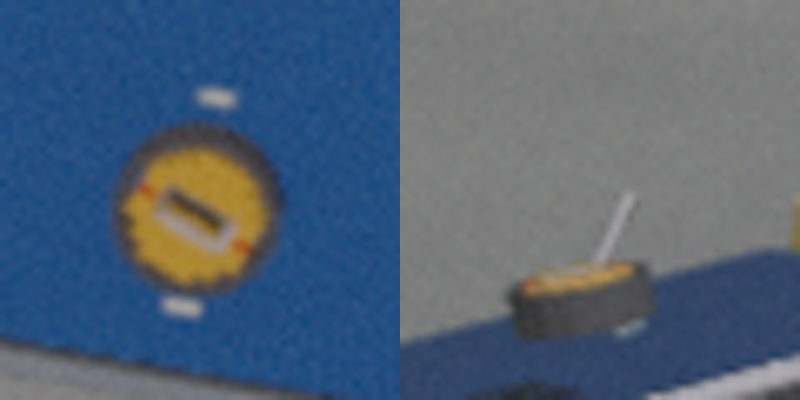

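The cover is shut at 24.9° and the lock face is near (0.602, 0.019, 0.167). The slot's azimuth is about 60°, from the red lines at (145,190) and (242,247). Now I'll grasp the key.

>>> {"name": "apply_moves", "arguments": {
  "targets": [
    {"dp":[0,0,-0.04],"yaw":0},
    {"dp":[0,0,-0.08],"yaw":0},
    {"dp":[0,0,-0.12],"yaw":0},
    {"dp":[0,0,-0.16],"yaw":0},
    {"dp":[0,0,-0.19],"yaw":0},
    {"dp":[0,0,-0.215],"yaw":0},
    {"dp":[0,0,-0.23],"yaw":0},
    {"dp":[0,0,-0.23],"yaw":0}
  ]
}}

```text
time_s: 5.12
tcp_pos: [0.4329, -0.3891, 0.0663]
eef_rot: [179.8, -0.3, -175.6]
contact_force: [-0.5, 0.2, -0.6]
gripper_width: 0.0597
gripper_force: 0.0
```

>>> {"name": "apply_moves", "arguments": {
  "targets": [
    {"dp":[0,0,0],"yaw":0},
    {"dp":[0,0,0],"yaw":0},
    {"dp":[0,0,0],"yaw":0},
    {"dp":[0,0,0],"yaw":0},
    {"dp":[0,0,0],"yaw":0}
  ],
  "grip": 1,
  "squeeze": 8
}}

```text
time_s: 5.53
tcp_pos: [0.4349, -0.3913, 0.0711]
eef_rot: [-179.9, 0.1, -175.6]
contact_force: [-0.3, 4.3, 6.2]
gripper_width: 0.0428
gripper_force: 8.0
```

>>> {"name": "apply_moves", "arguments": {
  "targets": [
    {"dp":[0,0,0],"yaw":0},
    {"dp":[0,0,0],"yaw":0},
    {"dp":[0.002,0.004,0],"yaw":0},
    {"dp":[0.003,0.009,0],"yaw":0},
    {"dp":[0.003,0.009,0],"yaw":0},
    {"dp":[0.003,0.009,0],"yaw":0}
  ],
  "grip": -0.36
}}

```text
time_s: 6.03
tcp_pos: [0.4372, -0.3819, 0.0695]
eef_rot: [180.0, -0.0, -175.6]
contact_force: [-0.5, -0.0, 0.4]
gripper_width: 0.0594
gripper_force: 0.0
```

>>> {"name": "apply_moves", "arguments": {
  "targets": [
    {"dp":[0,0,0],"yaw":0},
    {"dp":[0,0,0],"yaw":0},
    {"dp":[0,0,0],"yaw":0},
    {"dp":[0,0,0],"yaw":0},
    {"dp":[0,0,0],"yaw":0}
  ],
  "grip": 1
}}

```text
time_s: 6.45
tcp_pos: [0.437, -0.3824, 0.0695]
eef_rot: [-180.0, -0.0, -175.7]
contact_force: [0.0, -0.8, -0.6]
gripper_width: 0.0398
gripper_force: 8.0
```

>>> {"name": "apply_moves", "arguments": {
  "targets": [
    {"dp":[0,0,0.006],"yaw":0},
    {"dp":[0,0,0.012],"yaw":0},
    {"dp":[0,0,0.0125],"yaw":0},
    {"dp":[-0.004,0,0.0125],"yaw":0},
    {"dp":[-0.008,0,0.0122],"yaw":0},
    {"dp":[-0.012,0,0.012],"yaw":0},
    {"dp":[-0.016,0,0.0112],"yaw":0},
    {"dp":[-0.02,0,0.01],"yaw":0},
    {"dp":[-0.024,0,0.009],"yaw":0},
    {"dp":[-0.026,0,0.0085],"yaw":0},
    {"dp":[-0.026,0,0.0085],"yaw":0}
  ],
  "squeeze": 6
}}

```text
time_s: 7.37
tcp_pos: [0.4106, -0.3824, 0.0779]
eef_rot: [-180.0, -0.0, -175.7]
contact_force: [1.4, -2.9, -0.6]
gripper_width: 0.0399
gripper_force: 6.0
```

```bash
python3 - <<'E'
from h import *
c=cap('scene'); save(c,'s2.png'); im=cv2.imread('pics/s2.png')
cv2.imwrite('pics/s2c.png',cv2.resize(im[220:340,120:240],(600,600),interpolation=cv2.INTER_CUBIC))
print(get_state())
E
```

```text
{'time_s': 7.4167, 'joints': array([-2.29632116e+01,  1.97185954e+01, -2.58594582e+01,  1.36271661e-02,
       -4.44283657e+01, -6.27089012e+01]), 'qd': array([ 0.23161753,  0.05650727,  0.39584913, -0.00434668, -0.36331598,
       -0.07790498]), 'joint_torque': array([  0.70659561, -49.78529334,  20.53668022,   4.46945786,
        -0.68799499,   0.07473369]), 'tcp_pos': array([ 0.41081323, -0.38244022,  0.0780085 ]), 'eef_rot': array([-1.79994467e+02, -1.00788479e-02, -1.75662381e+02]), 'contact_force': array([ 0.55933196, -2.17171244, -0.90053031]), 'moment': array([-1.15962458, -0.33429246, -0.0149399 ]), 'gripper_force': 5.994088277220726, 'gripper_width': 0.039939037769422946}
```

View pics/s2c.png

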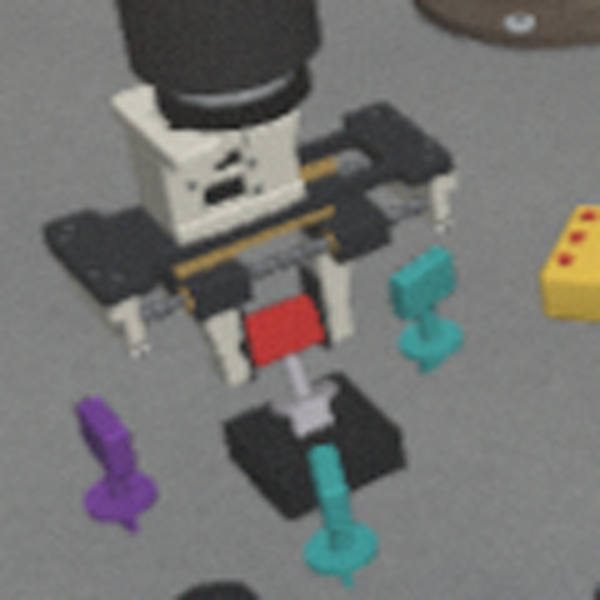

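The crop shows the key tilted about 25° in the grip, leaning toward the robot, with its collar clear of the block. I'll carry it to a point above the lock.

>>> {"name": "apply_moves", "arguments": {
  "targets": [
    {"dp":[0,0,0.015],"yaw":0},
    {"dp":[0,0,0.04],"yaw":0},
    {"dp":[0,0,0.08],"yaw":0},
    {"dp":[0,0.01,0.12],"yaw":0},
    {"dp":[0.01,0.03,0.16],"yaw":-4},
    {"dp":[0.025,0.06,0.19],"yaw":-8},
    {"dp":[0.04,0.095,0.21],"yaw":-12},
    {"dp":[0.055,0.13,0.22],"yaw":-16},
    {"dp":[0.07,0.165,0.22],"yaw":-20},
    {"dp":[0.085,0.2,0.22],"yaw":-24},
    {"dp":[0.1,0.235,0.22],"yaw":-28},
    {"dp":[0.115,0.27,0.22],"yaw":-32},
    {"dp":[0.13,0.305,0.22],"yaw":-34.4},
    {"dp":[0.14,0.34,0.22],"yaw":-34.4},
    {"dp":[0.15,0.375,0.21],"yaw":-34.4},
    {"dp":[0.16,0.4,0.19],"yaw":-34.4},
    {"dp":[0.165,0.414,0.18],"yaw":-34.4},
    {"dp":[0.165,0.414,0.17],"yaw":-34.4},
    {"dp":[0.165,0.414,0.17],"yaw":-34.4},
    {"dp":[0.165,0.414,0.17],"yaw":-34.4}
  ]
}}

```text
time_s: 9.08
tcp_pos: [0.5753, 0.031, 0.2475]
eef_rot: [-179.9, -0.1, 149.9]
contact_force: [0.7, 0.9, -0.2]
gripper_width: 0.0402
gripper_force: 6.0
```

```bash
python3 - <<'E'
from h import *
a=[]
for n,b in [('scene',(290,140,410,260)),('top',(240,180,360,300))]:
    c=cap(n); save(c,n+'3.png'); im=cv2.imread('pics/'+n+'3.png'); x0,y0,x1,y1=b
    a.append(cv2.resize(im[y0:y1,x0:x1],(400,400),interpolation=cv2.INTER_CUBIC))
    # projections of lock face & expected tip
    R,t=np.array(c['R']),np.array(c['t'])
    s=get_state(); g=s['tcp_pos']-[0,0,.003]
    def px(X): q=R@X+t; return np.round([c['cx']+c['fx']*q[0]/q[2]-x0,c['cy']+c['fy']*q[1]/q[2]-y0],1)*400/(x1-x0)
    for tl in (20,25,30):
        T=np.radians(tl); zk=np.array([np.sin(T)*np.cos(np.radians(150)),np.sin(T)*.5,np.cos(T)]); 
        print(n,tl,'tip',px(g-.058*zk),'collar',px(g-.040*zk),'top',px(g+.014*zk))
    print('lock',px(np.array([.602,.0187,.167])))
print(s['tcp_pos'],s['eef_rot'],s['contact_force'],s['gripper_width'])
cv2.imwrite('pics/c3.png',np.hstack(a))
E
```

```text
scene 20 tip [148.66666667 307.        ] collar [148.         285.66666667] top [146.66666667 221.33333333]
scene 25 tip [149.66666667 307.66666667] collar [148.66666667 286.33333333] top [146.33333333 221.33333333]
scene 30 tip [150.66666667 308.        ] collar [149.33333333 286.33333333] top [146.         221.33333333]
lock [152.66666667 336.66666667]
top 20 tip [226. 216.] collar [221. 220.] top [206.         233.33333333]
top 25 tip [229.33333333 210.        ] collar [223.33333333 215.66666667] top [205.         234.66666667]
top 30 tip [232.33333333 204.        ] collar [225.66666667 211.66666667] top [204.33333333 236.33333333]
lock [229.33333333 209.        ]
[0.57603339 0.0307041  0.2488833 ] [1.79985817e+02 3.28089300e-02 1.49894501e+02] [0.51791199 0.29586239 0.17264844] 0.03996823505673339
```

View pics/c3.png

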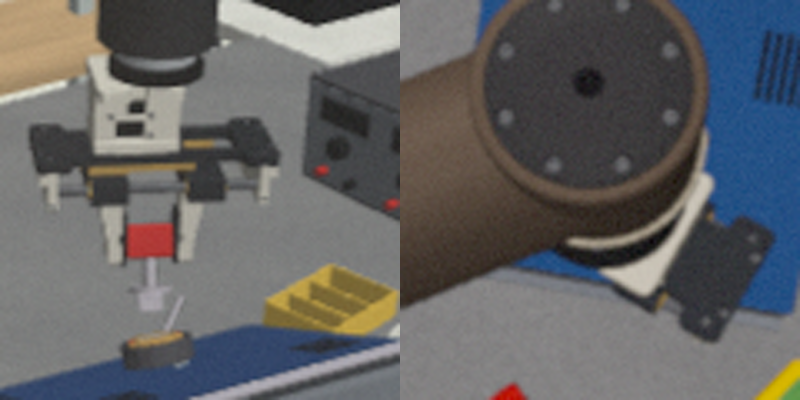

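```bash
python3 - <<'E'
from h import *
c=cap('scene'); W=cloud(c); im=c['image'].astype(int); R,G,B=im[...,0],im[...,1],im[...,2]
m=np.zeros((480,640),bool); m[195:225,322:350]=1
P=W[m&(R>G+60)&(R>B+60)&np.isfinite(W[...,0])]
for i in range(3):
    c0=P.mean(0); n=np.linalg.svd(P-c0,full_matrices=False)[2][2]; P=P[abs((P-c0)@n)<.004]
n*=np.sign(n[0]); print(len(P),c0,n,'face tilt',np.degrees(np.arcsin(n[2])),'az',np.degrees(np.arctan2(n[1],n[0])))
# pale key parts: shank/collar/blade
m[:]=0; m[214:236,325:345]=1; h=(R+G+B)
Q=W[m&(R>110)&(abs(R-B)<40)&np.isfinite(W[...,0])]; g=get_state()['tcp_pos']
Q=Q[np.linalg.norm(Q-g,axis=1)<.08]
for z0 in np.arange(.18,.23,.005):
    q=Q[(Q[:,2]>=z0)&(Q[:,2]<z0+.005)]
    if len(q): print(round(z0,3),len(q),q.mean(0).round(4))
E
```

```text
123 [0.58283641 0.02633213 0.24978405] [ 0.81017378 -0.50036477  0.30537442] face tilt 17.78069159601375 az -31.699551507804095
0.19 4 [0.596  0.0151 0.1945]
0.195 11 [0.5977 0.0188 0.1973]
0.2 15 [0.5957 0.0193 0.2022]
0.205 6 [0.5972 0.0217 0.2067]
0.21 15 [0.5921 0.0178 0.213 ]
0.215 21 [0.6017 0.017  0.2176]
0.22 6 [0.5907 0.0234 0.2222]
0.225 6 [0.5893 0.0236 0.2283]
0.23 10 [0.5842 0.0234 0.233 ]
```

>>> {"name": "apply_moves", "arguments": {
  "targets": [
    {"dp":[0.009,-0.0027,0],"yaw":0},
    {"dp":[0.009,-0.0027,-0.01],"yaw":0},
    {"dp":[0.009,-0.0027,-0.02],"yaw":0},
    {"dp":[0.0098,-0.0029,-0.022],"yaw":0},
    {"dp":[0.0107,-0.003,-0.024],"yaw":0},
    {"dp":[0.0115,-0.0032,-0.026],"yaw":0},
    {"dp":[0.0124,-0.0034,-0.028],"yaw":0},
    {"dp":[0.0124,-0.0034,-0.028],"yaw":0}
  ]
}}

```text
time_s: 9.9
tcp_pos: [0.5877, 0.0277, 0.22]
eef_rot: [-179.9, -0.0, 150.0]
contact_force: [-2.8, -0.9, 5.7]
gripper_width: 0.04
gripper_force: 6.0
```

>>> {"name": "apply_moves", "arguments": {
  "targets": [
    {"dp":[-0.001,0.001,-0.001],"yaw":0},
    {"dp":[-0.002,0.001,-0.002],"yaw":0},
    {"dp":[-0.003,0.0015,-0.003],"yaw":0},
    {"dp":[-0.003,0.0015,-0.005],"yaw":0},
    {"dp":[-0.002,0.001,-0.007],"yaw":0},
    {"dp":[-0.001,0.0005,-0.009],"yaw":0},
    {"dp":[-0.001,0.0005,-0.009],"yaw":0}
  ]
}}

```text
time_s: 10.48
tcp_pos: [0.5866, 0.0283, 0.2108]
eef_rot: [-179.9, -0.1, 149.9]
contact_force: [-3.3, -0.8, 3.7]
gripper_width: 0.0397
gripper_force: 6.0
```

```bash
cat > key.py <<'E'
from h import *
def key(box=(315,190,365,240)):
    c=cap('scene'); W=cloud(c); im=c['image'].astype(int); R,G,B=im[...,0],im[...,1],im[...,2]
    m=np.zeros((480,640),bool); x0,y0,x1,y1=box; m[y0:y1,x0:x1]=1
    P=W[m&(R>G+60)&(R>B+60)&np.isfinite(W[...,0])]; z=P[:,2]
    P=P[P[:,2]>.17]
    for i in range(3):
        c0=P.mean(0); n=np.linalg.svd(P-c0,full_matrices=False)[2][2]; P=P[abs((P-c0)@n)<.004]
    n*=np.sign(n[0]); N=np.array([-.413,.077,.907]); L=np.array([.602,.0187,.167])
    print(len(P),'handle face centre',c0,'n',n,'tilt',np.degrees(np.arcsin(n[2])),'az',np.degrees(np.arctan2(n[1],n[0])))
    h=(P-L)@N; print('handle height over plug 2/50/98% (home: 28..56)',np.percentile(h,[2,50,98])*1000)
    s=get_state(); print(s['tcp_pos'],s['eef_rot'],s['contact_force'])
    return c
E
python3 - <<'E'
from key import *
c=key(); save(c,'s4.png'); im=cv2.imread('pics/s4.png')
cv2.imwrite('pics/c4.png',cv2.resize(im[180:250,300:370],(560,560),interpolation=cv2.INTER_CUBIC))
E
```

```text
106 handle face centre [0.58690566 0.0299398  0.22532649] n [ 0.76115681 -0.33226086  0.55699464] tilt 33.848211078215364 az -23.582274983887515
handle height over plug 2/50/98% (home: 28..56) [47.43599388 59.33856561 73.48634253]
[0.5866005  0.02834247 0.21093201] [-1.79911049e+02 -5.98946993e-02  1.49945332e+02] [-4.3532346   0.18052083  4.73110393]
```

View pics/c4.png

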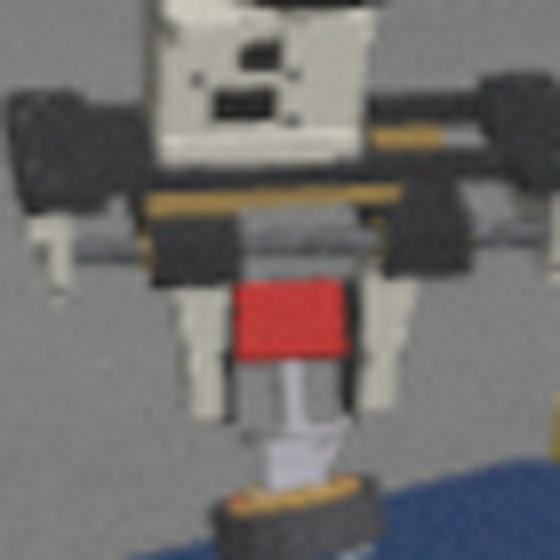

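The crop shows the key pushed up in the grip, with the blade on the plug face rather than in the slot. It is probably up-slope of it. I'll ease off, grip more firmly, and drag down-slope with light pressure.

>>> {"name": "apply_moves", "arguments": {
  "targets": [
    {"dp":[0,0,0.004],"yaw":0},
    {"dp":[0,0,0.008],"yaw":0},
    {"dp":[0,0,0.01],"yaw":0},
    {"dp":[0,0,0.01],"yaw":0}
  ],
  "squeeze": 14
}}

```text
time_s: 10.87
tcp_pos: [0.5879, 0.029, 0.2216]
eef_rot: [180.0, 0.0, 150.0]
contact_force: [-0.4, -0.9, -1.0]
gripper_width: 0.04
gripper_force: 14.0
```

```bash
cat > fit.py <<'E'
from h import *
from scipy.optimize import least_squares
from scipy.spatial.transform import Rotation as Ro
def sdbox(p,c,h):
    q=abs(p-c)-h; return np.linalg.norm(np.maximum(q,0),axis=1)+np.minimum(q.max(1),0)
def sdcyl(p,z0,z1,rad):
    a=np.c_[np.hypot(p[:,0],p[:,1])-rad,abs(p[:,2]-(z0+z1)/2)-(z1-z0)/2]
    return np.linalg.norm(np.maximum(a,0),axis=1)+np.minimum(a.max(1),0)
def sd(p): return (np.abs(sdbox(p,np.array([0,0,.058]),np.array([.02,.007,.014]))),
                   np.min([sdcyl(p,.016,.020,.018),sdcyl(p,.02,.044,.005),sdbox(p,np.array([0,0,.008]),np.array([.010,.0025,.008]))],axis=0))
def fit(tip0,az,tilt=24,N=4,azlean=150,box=30):
    red=[];pale=[]
    for i in range(N):
        c=cap('scene'); W=cloud(c); im=c['image'].astype(int); R,G,B=im[...,0],im[...,1],im[...,2]
        f=np.isfinite(W[...,0])&(np.linalg.norm(np.nan_to_num(W)-(tip0+np.array([-.01,.005,.035])),axis=2)<.055)
        er=lambda m: cv2.erode(m.astype(np.uint8),np.ones((2,2)))>0
        red.append(W[er(f&(R>G+60)&(R>B+60))]); pale.append(W[f&(R>105)&(abs(R-B)<35)&(B>=R-5)])
    red=np.vstack(red);pale=np.vstack(pale)
    def R0(v): return Ro.from_rotvec([0,0,np.radians(v[0])])*Ro.from_euler('xy',[v[1],v[2]],degrees=True)
    def res(v,full=False):
        M=R0(v[3:]).as_matrix(); a=sd((red-v[:3])@M)[0]; b=sd((pale-v[:3])@M)[1]
        b=np.where(b<.008,b,.008)*.7
        # camera sees surfaces: prior on grip: x_k close to tool y
        return np.r_[a*1000,b*1000,(v[3]-az)/1.5,v[5]/2.]
    best=None
    for t in (15,25,35):
        s=least_squares(res,[*tip0,az,t,0],loss='soft_l1',x_scale=[.01,.01,.01,10,10,10])
        if best is None or s.cost<best.cost: best=s
    v=best.x; M=R0(v[3:]).as_matrix(); L=np.array([.602,.0187,.167]); n=np.array([-.413,.077,.907]); x=np.array([.892,-.166,.42])
    x-=n*(x@n); x/=np.linalg.norm(x); y=np.cross(n,x)
    d=v[:3]-L
    print('pts',len(red),len(pale),'cost',best.cost/len(red),'tip',v[:3].round(4),'az/tiltx/tilty',v[3:].round(1))
    print('tip rel lock mm: upslope %.1f, y %.1f, height %.1f'%tuple(1000*np.array([d@x,d@y,d@n])),'axis angle to n',np.degrees(np.arccos(M[:,2]@n)).round(1),'z_k',M[:,2].round(3))
    s=get_state(); print(s['tcp_pos'],s['eef_rot'][2],s['contact_force'])
    return v
E
python3 - <<'E'
from fit import *
fit(np.array([.605,.019,.18]),60)
fit(np.array([.605,.019,.18]),60-180,tilt=-24) if 0 else None
E
```

```text
pts 442 380 cost 1.483533721566266 tip [0.611  0.0176 0.1853] az/tiltx/tilty [ 61.1 -34.9  -2.3]
tip rel lock mm: upslope 16.0, y 0.6, height 12.8 axis angle to n 12.6 z_k [-0.517  0.248  0.819]
[0.58743616 0.0288573  0.22086996] 149.94734263475135 [ 0.16807696 -0.422697   -0.79033442]
```

>>> {"name": "apply_moves", "arguments": {
  "targets": [
    {"dp":[-0.004,0.0008,0],"yaw":0},
    {"dp":[-0.0088,0.0016,-0.005],"yaw":0},
    {"dp":[-0.0088,0.0016,-0.01],"yaw":0},
    {"dp":[-0.0088,0.0016,-0.014],"yaw":0},
    {"dp":[-0.008,0.0014,-0.0158],"yaw":0},
    {"dp":[-0.0072,0.0012,-0.0176],"yaw":0},
    {"dp":[-0.0072,0.0012,-0.0176],"yaw":0}
  ]
}}

```text
time_s: 11.65
tcp_pos: [0.5807, 0.03, 0.2032]
eef_rot: [-180.0, 0.0, 150.0]
contact_force: [0.4, -1.0, -0.4]
gripper_width: 0.04
gripper_force: 14.0
```

```bash
python3 - <<'E'
from fit import *
fit(np.array([.602,.019,.17]),60)
E
```

```text
pts 446 335 cost 1.760558458055912 tip [0.6008 0.0169 0.1693] az/tiltx/tilty [ 64.  -20.5   1.4]
tip rel lock mm: upslope 0.2, y -2.0, height 2.5 axis angle to n 8.7 z_k [-0.305  0.174  0.936]
[0.58051533 0.03005295 0.20353183] 149.9493799910525 [ 0.16292119 -0.11216109 -1.24726985]
```

>>> {"name": "apply_moves", "arguments": {
  "targets": [
    {"dp":[0.0004,0,-0.0009],"yaw":0},
    {"dp":[0.0008,0,-0.0018],"yaw":0},
    {"dp":[0.0012,0,-0.0027],"yaw":0},
    {"dp":[0.0016,0,-0.0036],"yaw":0},
    {"dp":[0.0016,0,-0.0036],"yaw":0}
  ]
}}

```text
time_s: 12.27
tcp_pos: [0.5823, 0.03, 0.2]
eef_rot: [180.0, 0.0, 150.0]
contact_force: [2.7, -0.5, 1.6]
gripper_width: 0.0399
gripper_force: 14.0
```

>>> {"name": "apply_moves", "arguments": {
  "targets": [
    {"dp":[0.0015,0,-0.0005],"yaw":0},
    {"dp":[0.002,-0.0003,-0.002],"yaw":0},
    {"dp":[0.0028,-0.0004,-0.004],"yaw":0},
    {"dp":[0.0036,-0.0005,-0.006],"yaw":0},
    {"dp":[0.0036,-0.0005,-0.006],"yaw":0}
  ]
}}

```text
time_s: 12.68
tcp_pos: [0.5854, 0.0293, 0.1949]
eef_rot: [-180.0, 0.0, 150.0]
contact_force: [-2.9, -1.0, 11.4]
gripper_width: 0.0397
gripper_force: 14.0
```

```bash
python3 - <<'E'
from fit import *
fit(np.array([.602,.019,.165]),60)
c=cap('scene'); save(c,'s5.png'); im=cv2.imread('pics/s5.png')
a=cv2.resize(im[190:250,305:365],(590,590),interpolation=cv2.INTER_CUBIC)
cv2.imwrite('pics/c5.png',a)
E
```

```text
pts 432 234 cost 1.284063155916951 tip [0.6077 0.0168 0.1606] az/tiltx/tilty [  58.5 -395.2    4.3]
tip rel lock mm: upslope 2.7, y -0.8, height -8.3 axis angle to n 17.1 z_k [-0.46   0.354  0.814]
[0.58540943 0.02927996 0.19496974] 149.97182802905766 [-3.30357722 -1.65670599 10.08310494]
```

View pics/c5.png

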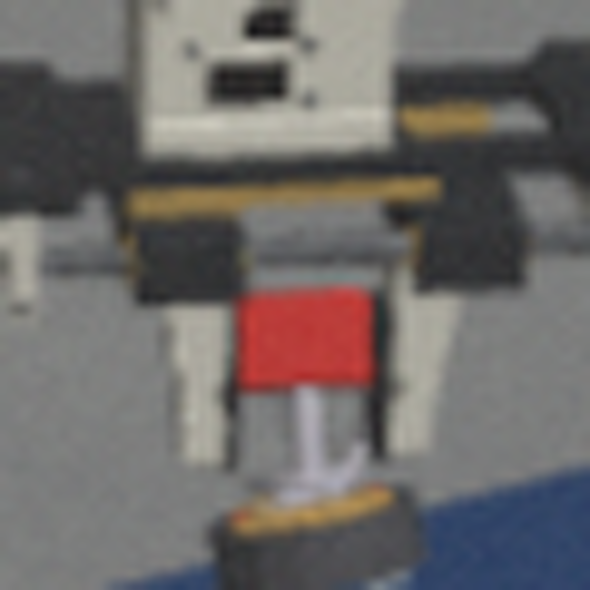

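The blade is now in the slot, about 8 mm deep, but the key leans too far. I'll lighten the grip, move its top onto the lock axis and press.

>>> {"name": "apply_moves", "arguments": {
  "targets": [
    {"dp":[0.001,-0.002,0.001],"yaw":0},
    {"dp":[0.002,-0.004,0.001],"yaw":0},
    {"dp":[0.003,-0.006,0.001],"yaw":0},
    {"dp":[0.004,-0.008,0.001],"yaw":0},
    {"dp":[0.005,-0.008,-0.001],"yaw":0},
    {"dp":[0.006,-0.0083,-0.003],"yaw":0},
    {"dp":[0.007,-0.0086,-0.005],"yaw":0},
    {"dp":[0.007,-0.0086,-0.005],"yaw":0}
  ],
  "squeeze": 4
}}

```text
time_s: 13.6
tcp_pos: [0.5925, 0.0209, 0.189]
eef_rot: [-180.0, -0.0, 150.0]
contact_force: [-2.5, 2.1, 6.8]
gripper_width: 0.0408
gripper_force: 7.9
```

```bash
python3 - <<'E'
from fit import *
fit(np.array([.602,.019,.16]),60)
E
```

```text
pts 396 239 cost 1.6002171056151238 tip [0.6094 0.0187 0.1586] az/tiltx/tilty [ 62.7 -27.4  -8.5]
tip rel lock mm: upslope 3.0, y 1.4, height -10.7 axis angle to n 4.1 z_k [-0.47   0.095  0.878]
[0.59251002 0.02086888 0.18893645] 149.95840237133237 [-2.24575419  2.28836782  6.89511116]
```

>>> {"name": "apply_moves", "arguments": {
  "targets": [
    {"dp":[0,0,0],"yaw":0},
    {"dp":[0,0,0],"yaw":0},
    {"dp":[0,0,0],"yaw":0},
    {"dp":[0,0,0.01],"yaw":0},
    {"dp":[0,0,0.03],"yaw":0},
    {"dp":[0,0,0.05],"yaw":0},
    {"dp":[0,0,0.075],"yaw":0},
    {"dp":[0,0,0.085],"yaw":0},
    {"dp":[0,0,0.085],"yaw":0}
  ],
  "grip": -0.36
}}

```text
time_s: 14.55
tcp_pos: [0.5937, 0.0211, 0.2769]
eef_rot: [179.8, 0.2, 150.0]
contact_force: [0.7, 0.2, -0.7]
gripper_width: 0.0595
gripper_force: 0.0
```

```bash
python3 - <<'E'
from fit import *
fit(np.array([.602,.019,.16]),60)
c=cap('scene'); save(c,'s6.png'); im=cv2.imread('pics/s6.png')
cv2.imwrite('pics/c6.png',cv2.resize(im[180:250,300:370],(560,560),interpolation=cv2.INTER_CUBIC))
E
```

```text
pts 430 212 cost 1.3424960668394956 tip [0.6081 0.0191 0.1554] az/tiltx/tilty [ 60.5 -24.3 -12.4]
tip rel lock mm: upslope 0.5, y 1.5, height -13.0 axis angle to n 4.0 z_k [-0.455  0.033  0.89 ]
[0.59182791 0.02087584 0.27251314] 149.94147409312473 [-0.02447807  0.34085924  0.14121149]
```

View pics/c6.png

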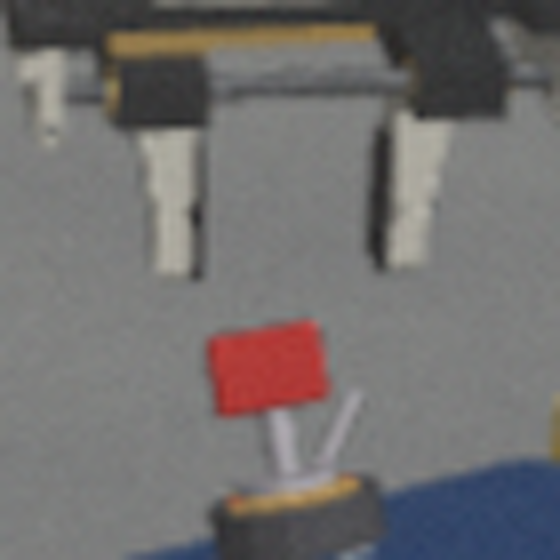

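The key appears fully seated, with its collar flush on the plug. Next I'll use the jaws as a wrench around the handle's thin side, turning 90° first.

>>> {"name": "apply_moves", "arguments": {
  "targets": [
    {"dp":[-0.003,0.0005,0.01],"yaw":7},
    {"dp":[-0.006,0.001,0.01],"yaw":14},
    {"dp":[-0.01,0.0015,0.01],"yaw":21},
    {"dp":[-0.01,0.0015,0.01],"yaw":28},
    {"dp":[-0.01,0.0015,0.01],"yaw":35},
    {"dp":[-0.01,0.0015,0.01],"yaw":42},
    {"dp":[-0.01,0.0015,0.01],"yaw":49},
    {"dp":[-0.01,0.0015,0.01],"yaw":56},
    {"dp":[-0.01,0.0015,0.01],"yaw":63},
    {"dp":[-0.01,0.0015,0.01],"yaw":70},
    {"dp":[-0.01,0.0015,0.01],"yaw":77},
    {"dp":[-0.01,0.0015,0.005],"yaw":84},
    {"dp":[-0.01,0.0015,0],"yaw":90},
    {"dp":[-0.01,0.0015,-0.01],"yaw":90},
    {"dp":[-0.01,0.0015,-0.01],"yaw":90}
  ],
  "grip": 0.2
}}

```text
time_s: 16.05
tcp_pos: [0.5812, 0.0223, 0.2609]
eef_rot: [179.8, -0.2, -120.3]
contact_force: [-0.1, -0.0, -0.9]
gripper_width: 0.0349
gripper_force: 0.0
```

```bash
python3 - <<'E'
from h import *
s=get_state(); print(s['tcp_pos'],s['eef_rot'],s['joints'],s['gripper_width'],s['contact_force'])
E
```

```text
[0.58123518 0.02233571 0.26086305] [ 1.79810377e+02 -1.52118401e-01 -1.20260437e+02] [ 2.14185815e+01  1.15035607e+01 -1.01722122e+01 -5.84925133e-02
 -6.85611602e+01 -5.16577783e+01] 0.03489214518470104 [-0.14530269 -0.02380248 -0.86962904]
```

>>> {"name": "apply_moves", "arguments": {
  "targets": [
    {"dp":[0.001,0,-0.01],"yaw":0},
    {"dp":[0.001,0,-0.02],"yaw":0},
    {"dp":[0.001,0,-0.03],"yaw":0},
    {"dp":[0.001,0,-0.039],"yaw":0},
    {"dp":[0.001,0,-0.039],"yaw":0}
  ]
}}

```text
time_s: 16.47
tcp_pos: [0.5822, 0.0222, 0.2221]
eef_rot: [179.8, -0.1, -120.1]
contact_force: [0.3, -0.2, 0.2]
gripper_width: 0.035
gripper_force: 0.0
```

>>> {"name": "apply_moves", "arguments": {
  "targets": [
    {"dp":[0,0,0],"yaw":0},
    {"dp":[0,0,0],"yaw":0},
    {"dp":[0,0,0],"yaw":0}
  ],
  "grip": 0.38
}}

```text
time_s: 16.72
tcp_pos: [0.5838, 0.0225, 0.2254]
eef_rot: [-180.0, 0.0, -120.1]
contact_force: [-0.7, 0.1, -0.2]
gripper_width: 0.0275
gripper_force: 0.0
```

>>> {"name": "apply_moves", "arguments": {
  "targets": [
    {"dp":[-0.001,0,-0.003],"yaw":-5},
    {"dp":[-0.001,0,-0.003],"yaw":-10},
    {"dp":[-0.001,0,-0.003],"yaw":-15},
    {"dp":[-0.001,0,-0.003],"yaw":-20},
    {"dp":[-0.001,0,-0.003],"yaw":-25},
    {"dp":[-0.001,0,-0.003],"yaw":-30},
    {"dp":[-0.001,0,-0.003],"yaw":-35},
    {"dp":[-0.001,0,-0.003],"yaw":-40},
    {"dp":[-0.001,0,-0.003],"yaw":-45},
    {"dp":[-0.001,0,-0.003],"yaw":-50}
  ]
}}

```text
time_s: 17.55
tcp_pos: [0.5827, 0.0226, 0.2229]
eef_rot: [180.0, 0.1, -170.3]
contact_force: [-2.7, 0.3, 2.7]
gripper_width: 0.0284
gripper_force: 5.3
```

```bash
python3 - <<'E'
from h import *
s=get_state(); print(s['tcp_pos'],s['eef_rot'],s['contact_force'],s['moment'])
c=cap('scene'); save(c,'s7.png'); im=cv2.imread('pics/s7.png')
cv2.imwrite('pics/c7.png',cv2.resize(im[180:250,300:370],(560,560),interpolation=cv2.INTER_CUBIC))
E
```

```text
[0.58271223 0.02255068 0.22293627] [ 1.79993216e+02  7.90985931e-02 -1.70276937e+02] [-2.7190713   0.30685104  2.74629359] [0.18061816 0.50325563 0.17095096]
```

View pics/c7.png

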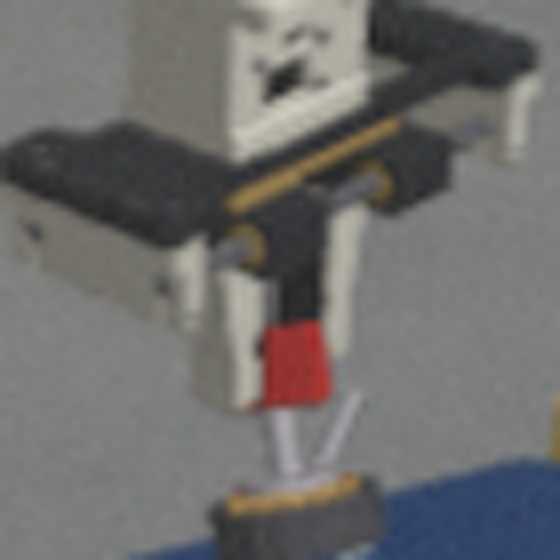

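The crop shows the key still seated with its handle turning, and the moment is about 0.17 N m, which means the plug is turning. I'll continue.

>>> {"name": "apply_moves", "arguments": {
  "targets": [
    {"dp":[0,0,0],"yaw":-5},
    {"dp":[0,0,0],"yaw":-10},
    {"dp":[0,0,0],"yaw":-15},
    {"dp":[0,0,0],"yaw":-20},
    {"dp":[0,0,0],"yaw":-25},
    {"dp":[0,0,0],"yaw":-30},
    {"dp":[0,0,0],"yaw":-30}
  ]
}}

```text
time_s: 18.18
tcp_pos: [0.5827, 0.0226, 0.2226]
eef_rot: [180.0, 0.1, 159.9]
contact_force: [-1.1, 0.2, 0.7]
gripper_width: 0.0275
gripper_force: 3.8
```

>>> {"name": "apply_moves", "arguments": {
  "targets": [
    {"dp":[0,0,0],"yaw":0},
    {"dp":[0,0,0],"yaw":0},
    {"dp":[0,0,0],"yaw":0},
    {"dp":[0,0,0],"yaw":-4},
    {"dp":[0,0,0],"yaw":-8},
    {"dp":[0,0,0],"yaw":-8}
  ],
  "grip": 0.59,
  "squeeze": 12
}}

```text
time_s: 18.68
tcp_pos: [0.5827, 0.0229, 0.2221]
eef_rot: [179.9, 0.0, 151.9]
contact_force: [-1.6, 2.5, 3.2]
gripper_width: 0.0184
gripper_force: 11.3
```

```bash
python3 - <<'E'
from h import *
s=get_state(); print(s['tcp_pos'],s['eef_rot'],s['contact_force'],s['moment'],s['gripper_width'],s['joints'][5])
E
```

```text
[0.58274474 0.02289102 0.22213592] [1.79938769e+02 2.18740048e-02 1.51875156e+02] [-1.64610691  2.52627981  3.18978798] [0.75877622 0.48017789 0.2152068 ] 0.01839543974580447 -139.5486275147061
```

>>> {"name": "apply_moves", "arguments": {
  "targets": [
    {"dp":[0,0,0],"yaw":-3},
    {"dp":[0,0,0],"yaw":-5},
    {"dp":[0,0,0],"yaw":-5}
  ]
}}

```text
time_s: 18.93
tcp_pos: [0.583, 0.0231, 0.2222]
eef_rot: [179.9, 0.0, 147.1]
contact_force: [-1.2, 3.7, 4.3]
gripper_width: 0.0182
gripper_force: 12.3
```

```bash
python3 - <<'E'
from h import *
s=get_state(); print(s['tcp_pos'],s['eef_rot'],s['contact_force'],s['moment'],s['gripper_width'],s['gripper_force'])
E
```

```text
[0.58296801 0.0231291  0.22223386] [1.79907063e+02 3.32436845e-02 1.47072205e+02] [-1.24748291  3.74972219  4.25549431] [1.34299798 0.265885   0.212326  ] 0.018220916299393805 12.260760184144601
```

>>> {"name": "apply_moves", "arguments": {
  "targets": [
    {"dp":[0,0,0],"yaw":5},
    {"dp":[0,0,0],"yaw":10},
    {"dp":[0,0,0],"yaw":17},
    {"dp":[0,0,0],"yaw":17},
    {"dp":[0,0,0.015],"yaw":17},
    {"dp":[0,0,0.04],"yaw":17},
    {"dp":[0,0,0.07],"yaw":17},
    {"dp":[-0.03,0,0.1],"yaw":17},
    {"dp":[-0.07,0,0.12],"yaw":17},
    {"dp":[-0.11,0,0.12],"yaw":17},
    {"dp":[-0.14,0,0.12],"yaw":17},
    {"dp":[-0.14,0,0.12],"yaw":17}
  ],
  "grip": 0.1
}}

```text
time_s: 19.93
tcp_pos: [0.4381, 0.0215, 0.3432]
eef_rot: [179.8, 0.1, 163.9]
contact_force: [0.8, 0.2, -0.7]
gripper_width: 0.0393
gripper_force: 0.0
```

```bash
python3 - <<'E'
from fit import *
a=[]
for n,b in [('scene',(300,170,370,240+10)),('top',(270,200,340,280))]:
    c=cap(n); save(c,n+'8.png'); im=cv2.imread('pics/'+n+'8.png'); x0,y0,x1,y1=b
    a.append(cv2.resize(im[y0:y1,x0:x1],(400,457),interpolation=cv2.INTER_CUBIC))
cv2.imwrite('pics/c8.png',np.hstack(a))
fit(np.array([.608,.019,.155]),-10.5); fit(np.array([.608,.019,.155]),-10.5+0)
E
```

```text
pts 123 214 cost 1.6040514589714583 tip [0.6093 0.0181 0.1558] az/tiltx/tilty [ -7.4  -2.2 -27.4]
tip rel lock mm: upslope 1.9, y 0.8, height -13.2 axis angle to n 3.2 z_k [-0.452  0.097  0.887]
[0.44315418 0.02250151 0.34134056] 163.89743162866068 [0.00505702 0.66763891 0.07159759]
pts 116 215 cost 1.571112677755331 tip [0.6074 0.0191 0.158 ] az/tiltx/tilty [ -7.8  -0.7 -26. ]
tip rel lock mm: upslope 1.0, y 1.4, height -10.4 axis angle to n 2.1 z_k [-0.433  0.071  0.899]
[0.44294638 0.02244895 0.34127449] 163.91598123063235 [-0.42046078  0.31013795  0.04915954]
```

View pics/c8.png

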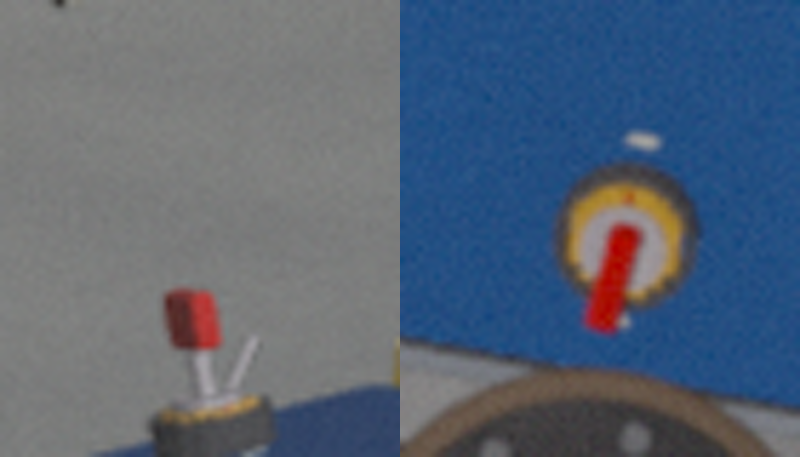

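The top crop puts the plug's red mark at (628,197), about 6° short of the white mark at (643,140). That's too close to the limit, so I'll grip the handle squarely and turn it hard against the stop.

>>> {"name": "apply_moves", "arguments": {
  "targets": [
    {"dp":[0.04,0,0],"yaw":5},
    {"dp":[0.08,0,0],"yaw":9},
    {"dp":[0.12,0,0],"yaw":9},
    {"dp":[0.14,0,-0.02],"yaw":9},
    {"dp":[0.14,0,-0.05],"yaw":9},
    {"dp":[0.14,0,-0.08],"yaw":9},
    {"dp":[0.14,0,-0.105],"yaw":9},
    {"dp":[0.14,0,-0.122],"yaw":9},
    {"dp":[0.14,0,-0.122],"yaw":9}
  ]
}}

```text
time_s: 21.18
tcp_pos: [0.5805, 0.0219, 0.215]
eef_rot: [-179.8, -0.4, 172.9]
contact_force: [-1.0, -0.6, 0.1]
gripper_width: 0.0393
gripper_force: 0.0
```

>>> {"name": "apply_moves", "arguments": {
  "targets": [
    {"dp":[0,0,0],"yaw":0},
    {"dp":[0,0,0],"yaw":0},
    {"dp":[0,0,0],"yaw":0},
    {"dp":[0,0,0],"yaw":0},
    {"dp":[0,0,0],"yaw":-3},
    {"dp":[0,0,0],"yaw":-6},
    {"dp":[0,0,0],"yaw":-6}
  ],
  "grip": 1,
  "squeeze": 15
}}

```text
time_s: 21.77
tcp_pos: [0.5831, 0.0229, 0.2214]
eef_rot: [179.9, 0.1, 166.8]
contact_force: [-0.7, 0.6, 3.2]
gripper_width: 0.0138
gripper_force: 15.0
```

```bash
python3 - <<'E'
from h import *
s=get_state(); print(s['tcp_pos'],s['eef_rot'],s['contact_force'],s['moment'],s['gripper_width'],s['gripper_force'])
E
```

```text
[0.58310553 0.02285527 0.22135149] [1.79907531e+02 1.29015065e-01 1.66832632e+02] [-0.71286664  0.58710137  3.20338844] [ 0.45061651  0.05387734 -0.01641007] 0.013750972991087268 14.990919381380081
```

>>> {"name": "apply_moves", "arguments": {
  "targets": [
    {"dp":[0,0,0],"yaw":-3},
    {"dp":[0,0,0],"yaw":-6},
    {"dp":[0,0,0],"yaw":-9},
    {"dp":[0,0,0],"yaw":-9}
  ]
}}

```text
time_s: 22.1
tcp_pos: [0.5836, 0.0237, 0.2215]
eef_rot: [179.8, 0.1, 157.9]
contact_force: [0.2, 3.8, 4.1]
gripper_width: 0.0147
gripper_force: 15.4
```

```bash
python3 - <<'E'
from h import *
s=get_state(); print(s['tcp_pos'],s['eef_rot'],s['contact_force'],s['moment'],s['gripper_width'],s['gripper_force'])
E
```

```text
[0.58355956 0.02365396 0.2214978 ] [1.79809144e+02 1.48267642e-01 1.57927496e+02] [0.2252768  3.76464741 4.09701321] [1.99895835 0.13589266 0.2870564 ] 0.014724314026897393 15.431162888253311
```

>>> {"name": "apply_moves", "arguments": {
  "targets": [
    {"dp":[0,-0.001,0],"yaw":-1},
    {"dp":[0,-0.001,0],"yaw":-3},
    {"dp":[0,-0.001,0],"yaw":-5},
    {"dp":[0,-0.001,0],"yaw":-5}
  ],
  "squeeze": 25
}}

```text
time_s: 22.43
tcp_pos: [0.5837, 0.0235, 0.2217]
eef_rot: [179.7, 0.1, 153.0]
contact_force: [-2.1, 8.9, 5.2]
gripper_width: 0.0147
gripper_force: 26.4
```

```bash
python3 - <<'E'
from h import *
s=get_state(); print(s['tcp_pos'],s['eef_rot'],s['contact_force'],s['moment'],s['gripper_width'],s['gripper_force'])
E
```

```text
[0.58372269 0.02353823 0.22166524] [1.79719339e+02 1.33253104e-01 1.53044575e+02] [-2.14028932  8.93707465  5.22500552] [3.66893293 0.52035788 0.62557185] 0.014722814467947942 26.428267682204023
```

The moment has reached 0.63 N m, well above the plug's 0.15, so it's at the stop. I'll release and check.

>>> {"name": "apply_moves", "arguments": {
  "targets": [
    {"dp":[0,0,0],"yaw":0},
    {"dp":[0,0,0],"yaw":0},
    {"dp":[0,0,0],"yaw":0},
    {"dp":[0,0,0],"yaw":0},
    {"dp":[0,0,0.01],"yaw":5},
    {"dp":[0,0,0.03],"yaw":5},
    {"dp":[0,0,0.07],"yaw":5},
    {"dp":[-0.03,0,0.1],"yaw":5},
    {"dp":[-0.07,0,0.12],"yaw":5},
    {"dp":[-0.11,0,0.12],"yaw":5},
    {"dp":[-0.14,0,0.12],"yaw":5},
    {"dp":[-0.14,0,0.12],"yaw":5}
  ],
  "grip": -0.1
}}

```text
time_s: 23.43
tcp_pos: [0.438, 0.0204, 0.3413]
eef_rot: [179.8, 0.1, 158.0]
contact_force: [0.6, -0.6, -1.0]
gripper_width: 0.048
gripper_force: 0.0
```

```bash
python3 - <<'E'
from fit import *
a=[]
for n,b in [('scene',(300,180,370,250)),('top',(275,205,335,265))]:
    c=cap(n); save(c,n+'9.png'); im=cv2.imread('pics/'+n+'9.png'); x0,y0,x1,y1=b
    a.append(cv2.resize(im[y0:y1,x0:x1],(400,400),interpolation=cv2.INTER_CUBIC))
cv2.imwrite('pics/c9.png',np.hstack(a))
fit(np.array([.608,.019,.155]),-10.5)
E
```

```text
pts 137 215 cost 1.6822413904936542 tip [0.6093 0.0213 0.1577] az/tiltx/tilty [-20.1  10.9 -26.5]
tip rel lock mm: upslope 2.2, y 3.9, height -11.3 axis angle to n 7.4 z_k [-0.476 -0.027  0.879]
[0.44314371 0.02144005 0.33937827] 157.92997972479364 [-0.56479892 -0.58727724  0.023386  ]
```

View pics/c9.png

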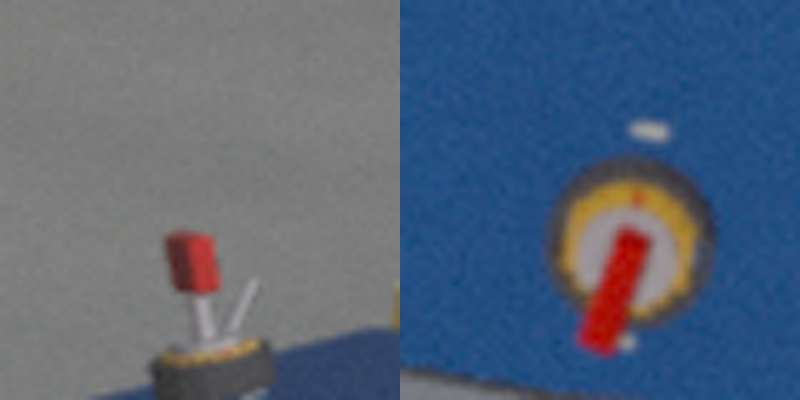

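The red mark (638,197) now lines up with the white mark (650,131) to within ~2°. I've used up my pictures (a couple over the limit of 10), so I'll check the seating numerically: collar against plug in depth.

```bash
python3 - <<'E'
from fit import *
n=np.array([-.413,.077,.907]); n/=np.linalg.norm(n); L=np.array([.602,.0187,.167])
Cp=[];Bp=[];Bl=[]
for i in range(8):
    c=cap('top'); W=cloud(c); im=c['image'].astype(int); R,G,B=im[...,0],im[...,1],im[...,2]
    f=np.isfinite(W[...,0])&(np.linalg.norm(np.nan_to_num(W)-L,axis=2)<.035)
    Cp.append(W[f&(R>110)&(abs(R-B)<30)&(abs((np.nan_to_num(W)-L)@n)<.012)]); Bp.append(W[f&(R>B+50)&(G>B+30)&(abs((np.nan_to_num(W)-L)@n)<.012)])
    m=np.zeros((480,640),bool); m[140:300,235:390]=1
    if i==0: Bl=W[m&(B>R+40)&(B>G+20)&np.isfinite(W[...,0])]
Cp=np.vstack(Cp);Bp=np.vstack(Bp)
def pl(P):
    for i in range(4):
        c=P.mean(0); v=np.linalg.svd(P-c,full_matrices=False)[2][2]; v*=np.sign(v[2]); P=P[abs((P-c)@v)<.005]
    return c,v,len(P)
cb,vb,k=pl(Bl); print('cover tilt',np.degrees(np.arccos(vb[2])))
for nm,P in (('collar',Cp),('brass',Bp)):
    c,v,k=pl(P); print(nm,len(P),'height over cover mm',(np.median((P-cb)@vb)*1000).round(1),'plane angle to cover',np.degrees(np.arccos(v@vb)).round(1))
fit(np.array([.608,.019,.155]),-14,N=8)
E
```

```text
cover tilt 23.519835178959045
collar 713 height over cover mm 25.1 plane angle to cover 2.3
brass 877 height over cover mm 19.8 plane angle to cover 1.8
pts 274 423 cost 2.1352541139712793 tip [0.61   0.0176 0.1565] az/tiltx/tilty [-89.4  16.3  -2.9]
tip rel lock mm: upslope 2.9, y 0.4, height -12.9 axis angle to n 8.5 z_k [-0.281  0.046  0.958]
[0.44244898 0.02145505 0.33990598] 157.95211627910172 [ 0.86380178 -0.18912995 -0.27940787]
```

```bash
python3 - <<'E'
from cov import *
for n,b in (('top',(235,140,390,300)),('scene',(270,190,420,290))):
    try: cover(n,b)
    except Exception as e: print(e)
r.close_job() if 0 else None
E
```

```text
top tilt 24.75106632626741 az -10.07455049941761 ((-6.4973297119140625, -2.014007568359375), (260.0585632324219, 236.2548828125), 89.24250793457031)
lock_face pred [0.60114158 0.01893109 0.16692681]
plug18 [0.6061246  0.01783624 0.16958581] 0.021564478382418976
brass [ 0.63761856 -0.01830537  0.18877224] 79.63470458984375
scene tilt 24.9202488562093 az -10.39470164051655 ((-9.345230102539062, 10.2132568359375), (230.1636505126953, 252.90643310546875), 1.0202769041061401)
lock_face pred [0.6062335  0.01365353 0.17209334]
plug18 [0.33228066 0.28108393 0.02645207] 0.023606699844109492
brass [0.42642234 0.30197472 0.106139  ] 364.564453125
```

The cover is still shut at 24.8°, and the arm is clear. Handing in.

```bash
python3 -c "
from plant import r
print(r.close_job())"
```

```text
the job is handed in; nothing more can be done
None
```

I handed the job in: by my last measurements the cover is shut, the key sits fully home in the lock, and the lock is turned clockwise to its stop; no verdict came back, and I viewed 12 pictures against the limit of 10.

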